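# Load the biscuit dispenser and close its drawer

## Robot

A 7-joint arm with a two-finger parallel gripper is mounted at the origin on the work surface. World frame = base frame: x ahead of the robot, y to its left, z up, the work surface at z = 0. Lengths are in m, angles in rad, forces in N, time in s.
With the tool pointing down it reaches from about 0.35 to 0.9 m from the base axis. Payload 8.1 kg.
Tool frame: the origin (TCP) lies on the mounting face of the last link; the fingertips stand 173 mm ahead of it and the grasp point (between the pads) lies 155 mm ahead of it; z points along the fingers, y is the line along which they close (so a half turn about z gives the same grasp; the last joint's range is limited). The gripper opens to 85 mm and grips with 20 to 120 N. Pads are 22 mm wide; open, the fingers measure 114 mm over their backs; the gripper's body (76 mm by 85 mm) begins 54 mm behind the grasp point. The pads swing forward as they close: fully open they stand 13 mm farther back than shut.
Start: joints at [-1.354, 0.434, 0.025, 1.573, -0.012, 1.134, -0.075], TCP at [0.197, 0.593, 0.405] pointing down, gripper open.
Joint ranges: [-2.62, 2.62], [-0.44, 2.09], [-1.27, 1.32], [0.08, 2.57], [-1.32, 4.46], [0.12, 2], [-2.74, 2.74]. Speed limits (rad/s): [2.22, 2.22, 3.01, 3.01, 3.14, 3.14, 3.14].

## Interface

Orientations are given as a unit quaternion [x, y, z, w].
In Python, from cell import arm, imaging gives the robot as it stands.
- The arm moves only by the tool send_rows, never from a script. Its argument "commands" is text: rows parted by semicolons, each of 7 numbers parted by spaces: the turn, a rotation vector about the tool's x, y, z in degrees, then the shift along the tool's x, y, z in mm, then the closure in counts, from 0 (fully open) to 255 (shut). In form: ax ay az dx dy dz grip; .... A call has 1 to 8 rows; each row is the pose to reach, as a shift and turn from the pose commanded when the call began, along the tool's axes at that moment; what a row does not reach only later rows make up. A row lasts 1/10 s, in which the tool goes at most 50 mm and 8.59 degrees, less where a joint would pass 70% of its speed; a pose out of reach is approached as far as the arm can. A call with a gripper value outside its range is refused whole. The fingers move at their own pace and stop on an object; "newtons" is the grip in N (left out, the last holds). Time passes only in rows, so rows that repeat a pose let the fingers close. It gives the time, the measured TCP pose, the force, the opening and the grip force at its end, in the units of the state.
- arm.get_state(): the state, without advancing time (a new reading comes with each control period).
- imaging.snapshot(name): name is "side" or "top"; returns (picture, depth): 384x512x3 uint8, red, green, blue; 384x512 float32, m along the optical axis (not along the pixel's ray), 0 where there is no reading.
- imaging.camera_model(name): a dict with "fx", "fy", "cx", "cy" (pixels), "rvec" (rotation vector, rad) and "tvec" (3), from world to camera coordinates, as OpenCV has them. Camera axes: x right, y down, z forward; pixel columns grow to the right and rows downward; lengths in m; the calibration is good to about 2 mm. A picture is of the moment at which its call begins. camera_model takes no time and is no camera call.
- arm.hand_in(): hands the job in; it is judged then, once.
The state is a dict: "clock": time; "joint_pos": joint angles; "joint_vel": joint speeds; "effort": joint torques, N m; "eef_pos": TCP position; "tool_rot": TCP orientation; "force": force on the tool from outside, world axes, zero at the start; "moment": the same for the moment, N m; "finger_gap": opening from 0.0 (shut) to 1.0 (fully open); "gripper_force": force on a finger pad.
Only numpy, scipy, OpenCV 4.12 (cv2) and the standard library are available. Lean on these libraries where they do the work, as an engineer would, in place of code of your own. Each camera call takes 0.05 s, during which the arm holds its last target. There are 200 camera calls.

## Task

Load both long flat biscuit packs into the spring-loaded well of the dispenser's open drawer, lying flat one on the other: push each one down on its own until the two spring catches have snapped out over its top, so that it stays down when you let go. Then push the drawer fully home, until it drops into its detent. Leave the round tin and the square carton standing where they are.

Things in the scene. Friction and masses are not known exactly. Their poses are not given: they have to be found in the camera images.
- pack_a_center (a point): Centre (half-way up, 18 mm above its underside) of one of the two identical long flat biscuit packs: rigid cardboard-brown box, x 62 mm, y (long) 140 mm, z 36 mm high, about 200 g, a cream window with a row of four round biscuits on top. Flat on the counter at the start; half a turn about z makes no difference. x across the width, y along the length, z up.
- pack_b_center (a point): Centre of the other, identical pack; same size and axes.
- mouth (a point): Centre of the loading well in the open drawer, at the height of the catches' undersides (120 mm above the counter); moves with the drawer. x points into the dispenser (the drawer closes towards +x), y along the well's length, z up. A pack goes in flat, long side along this y, either way round. The well is 68 x 146 mm inside (3 mm play round a pack). A second pack goes on top of the first in the same way.
- guide_top (a point): 26 mm straight above the mouth: the level of the tops of the four steel corner guides that form the well. Their upper 22 mm flare outwards by 8 mm as a lead-in. Between the guides, in the middle of each long side, a 90 mm wide gap is left for the fingers. Same axes as the mouth.
- catch_end_l (a point): Middle of the well's +y end, 73 mm from the mouth point, same height. Here a black spring catch, 22 mm wide, reaches 10 mm into the well: flat underside at this height, steep bevel above (27 mm high). A pack set down centrally rests on the two bevels, its underside 10 to 17 mm above this height. Same axes as the mouth.
- catch_end_r (a point): The same at the -y end. A pack pushed down at the middle of its top drives both weakly sprung catches apart; when its top is below the catches' undersides they snap over it and the platform spring then holds its top up against them. Push the top 4 to 8 mm below this height, then let go: about 10 N for the first pack, 13 N for the second.
- platform (a joint): How far the spring-loaded platform in the well has sunk, m: 0 at the top (its upper face then 2 mm below the mouth point), about 0.034 with one pack caught, about 0.070 with two, 0.082 at its bottom stop. The spring pushes up with 8 N at the top, rising by 1.2 N per 10 mm.
- drawer_front (a point): Middle of the flat outer face of the drawer's grey front panel, 90 mm above the counter (the panel is 214 mm wide, from 16 to 114 mm above the counter); 87 mm from the well's centre line, on the -x side. Axes as the mouth: push along +x to close, near this point, with closed fingers. No handle.
- drawer (a joint): How far the drawer is open, m: 0 fully home, 0.12 to 0.155 at the start. It runs with about 1.5 N friction and stays where it is left; about 10 mm before home a roller detent stiffens it to about 10 N, then from 5 mm on draws it in and holds it against its stop.
- dispenser: Fixed white steel housing, 160 mm deep (x), 230 wide (y), 164 high, open in front; origin on the counter under its centre, x away from the open front. The roof (152 to 164 mm up) has its front edge at x = -80 mm; with the drawer home the panel's face is at x = -135 mm and the well under the roof. A pack not down under the catches is too high to pass below the roof.
- round_tin: Bystander: round bare metal tin, 93 mm across, 54 mm high; origin under its centre. Leave it.
- square_carton: Bystander: square biscuit carton 85 x 85 x 60 mm, taller and shorter than the packs; origin under its centre. Leave it.
Mind the look-alikes: they are no part of the job. What is shaped like the part that bears pack_a_center but red is not meant.

How it is judged:
On the way, in this order (a step that is already met when the one before it is completed fails the run):
1. one of the packs is down flat in the well under the catches, the drawer still open (((z of pack_a_center in the frame of mouth between -0.095 and -0.014 m and x of pack_a_center in the frame of mouth between -0.008 and 0.008 m and y of pack_a_center in the frame of mouth between -0.009 and 0.009 m and angle between pack_a_center's own z axis and vertical below 0.08 rad) or (z of pack_b_center in the frame of mouth between -0.095 and -0.014 m and x of pack_b_center in the frame of mouth between -0.008 and 0.008 m and y of pack_b_center in the frame of mouth between -0.009 and 0.009 m and angle between pack_b_center's own z axis and vertical below 0.08 rad)) and value of joint platform above 0.031 m and value of joint drawer above 0.05 m), for 0.2 s.
2. both packs are down flat in the well under the catches, the drawer still open (z of pack_a_center in the frame of mouth between -0.095 and -0.014 m and x of pack_a_center in the frame of mouth between -0.008 and 0.008 m and y of pack_a_center in the frame of mouth between -0.009 and 0.009 m and angle between each of pack_a_center, pack_b_center's own z axis and vertical below 0.08 rad and z of pack_b_center in the frame of mouth between -0.095 and -0.014 m and x of pack_b_center in the frame of mouth between -0.008 and 0.008 m and y of pack_b_center in the frame of mouth between -0.009 and 0.009 m and value of joint platform above 0.066 m and value of joint drawer above 0.05 m), for 0.2 s.
3. the drawer is home (value of joint drawer below 0.004 m), for 0.2 s.
At the end, for the whole second after the job is handed in: Both packs lie flat (within 0.08 rad) one on the other in the well, within 8 to 9 mm of its centre line, held down under the catches (tops no more than 4 mm above the catches' undersides, platform sunk by more than 66 mm), and the drawer is at rest within 4 mm of fully home (z of pack_a_center in the frame of mouth between -0.095 and -0.014 m and x of pack_a_center in the frame of mouth between -0.008 and 0.008 m and y of pack_a_center in the frame of mouth between -0.009 and 0.009 m and angle between each of pack_a_center, pack_b_center's own z axis and vertical below 0.08 rad and z of pack_b_center in the frame of mouth between -0.095 and -0.014 m and x of pack_b_center in the frame of mouth between -0.008 and 0.008 m and y of pack_b_center in the frame of mouth between -0.009 and 0.009 m and value of joint platform above 0.066 m and value of joint drawer below 0.004 m and velocity of joint drawer between -0.01 and 0.01 m/s); the robot touches nothing.
It fails at once if the round tin or the square carton is shifted by more than 30 mm (distance of any of round_tin, square_carton from where it was at the start of the episode above 0.03 m).
It also fails if it takes over 72 s, if anything falls off the work surface, if the arm or the gripper's body presses on something with over 40 N, if the wrist force passes 120 N, or if a joint passes its speed limit or range.

## Working session

There is one attempt and no reset: what is moved stays moved. The work goes in short steps, Python scripts to look and compute and a tool call to move; the robot and the scene stay as the last step left them, time stands still between calls to the robot, and variables do not carry over. Pictures are saved under pics/ and viewed, at most 10 in all, crops included, and the job is handed in when it is done.

Besides the shell and the picture viewer there is one more tool, called after "Emit:" as a command line: name --argument value ..., lists and objects as JSON in quotes. send_rows: Moves the arm, as the interface text tells. Its arguments: {"type":"object","properties":{"commands":{"type":"string"},"newtons":{"type":"number"}},"required":["commands"]}

```bash
mkdir -p pics
cat > h.py <<'E'
import numpy as np, cv2
from cell import arm, imaging
from scipy.spatial.transform import Rotation as R
def cloud(n):
    im,d=imaging.snapshot(n); m=imaging.camera_model(n)
    v,u=np.mgrid[:384,:512]
    P=np.stack([(u-m['cx'])/m['fx']*d,(v-m['cy'])/m['fy']*d,d],-1)
    Rm=cv2.Rodrigues(np.array(m['rvec'],float))[0]
    W=(P-np.array(m['tvec']).ravel())@Rm
    W[d==0]=np.nan
    return im,W
E
python3 - <<'E'
from h import *
s=arm.get_state(); print({k:np.round(v,3) for k,v in s.items()})
L=[]
for n in("top","side"):
    im,W=cloud(n); np.savez(f"pics/{n}0.npz",im=im,W=W); L.append(im)
    m=imaging.camera_model(n);Rm=cv2.Rodrigues(np.array(m['rvec'],float))[0];print(n,-Rm.T@np.array(m['tvec']).ravel(),m['fx'])
cv2.imwrite("pics/0.png",cv2.resize(np.hstack(L)[:,:,::-1],(800,300)))
cv2.imwrite("pics/1.png",cv2.resize(L[0][:,:,::-1],(800,600)))
E
```

```text
{'clock': np.float64(0.0), 'joint_pos': array([-1.354,  0.435,  0.025,  1.574, -0.012,  1.134, -0.075]), 'joint_vel': array([ 0.003, -0.002, -0.001, -0.   ,  0.   ,  0.   , -0.001]), 'effort': array([ 0.0000e+00, -6.7046e+01,  1.0250e+00, -3.1622e+01,  1.6000e-02,
        1.3000e-02, -0.0000e+00]), 'eef_pos': array([0.196, 0.593, 0.404]), 'tool_rot': array([ 0.159,  0.987, -0.001, -0.   ]), 'force': array([ 0.256, -0.18 ,  0.203]), 'moment': array([-0.063, -0.003,  0.016]), 'gripper_force': np.float64(0.0), 'finger_gap': np.float64(0.998)}
top [0.36332141 0.01046999 1.19139411] 362.0053908770085
side [ 0.314116   -0.77419181  0.76006896] 348.11172647171077
```

View pics/0.png

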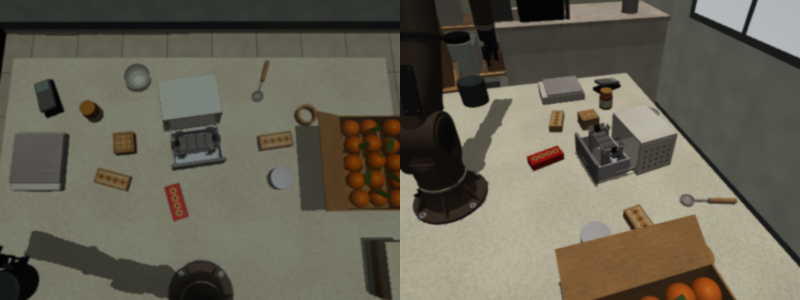

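View pics/1.png

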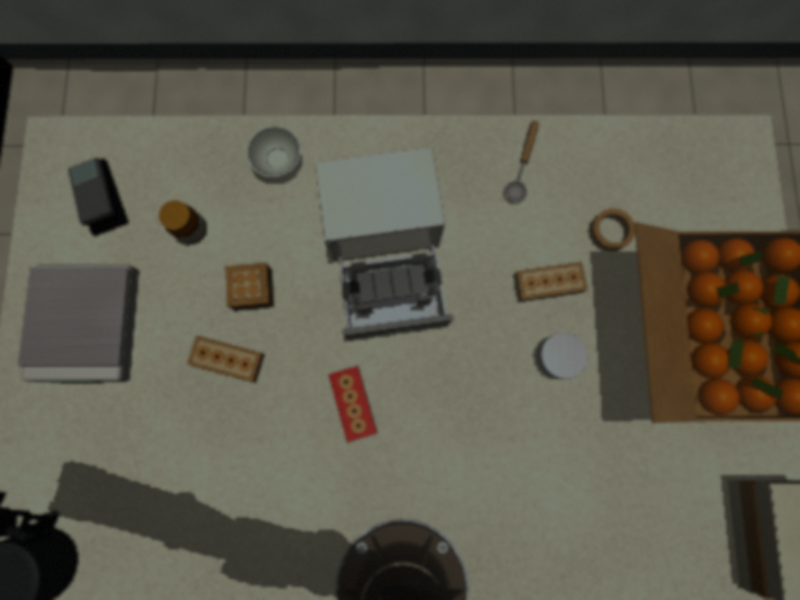

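The top view shows the packs at about (225,358) and (551,281), the carton at (248,286), the tin at (563,355) and the red look-alike at (353,403). The drawer panel is at (398,328), the well at (392,283) and the housing at (380,205).

Run:
```python
from h import *
z=np.load("pics/top0.npz"); im,W=z['im'],z['W']; k=512/800
def rect(name,u0,u1,v0,v1,zl,zh):
    s=np.s_[int(v0*k):int(v1*k),int(u0*k):int(u1*k)]
    Q=W[s].reshape(-1,3); Q=Q[(Q[:,2]>zl)&(Q[:,2]<zh)]
    r=cv2.minAreaRect((Q[:,:2]*1000).astype(np.float32)); b=cv2.boxPoints(r)
    print(name,len(Q),'zmed',np.median(Q[:,2]).round(4),'c',np.round(r[0],1),'size',np.round(r[1],1),'ang',round(r[2],2));
    return b
rect('A',170,280,325,395,.030,.045)
rect('B',500,600,255,310,.030,.045)
rect('red',320,390,360,450,.03,.045)
rect('carton',215,285,255,320,.05,.07)
rect('tin',530,600,325,385,.045,.06)
print(rect('roof',300,460,140,265,.155,.175).round(1).tolist())
print(rect('panel',330,470,300,350,.105,.122).round(1).tolist())
rect('guides',330,460,245,312,.135,.155)
# table
print('table',np.nanmedian(W[int(450*k):int(470*k),int(500*k):int(600*k),2]))
s=np.s_[150:220,205:300]
c=cv2.resize(im[s][:,:,::-1],None,fx=8,fy=8,interpolation=cv2.INTER_CUBIC); c=np.clip(c.astype(float)*1.5,0,255).astype(np.uint8)
cv2.imwrite("pics/2.png",c)
h=np.clip((W[s][:,:,2])/0.18*255,0,255); np.set_printoptions(linewidth=400)
print((W[s][::2,::2,2]*1000).round(0).astype(int))
```

```text
A 865 zmed 0.0368 c [443.7 357.6] size [140.4  61.8] ang 74.83
B 801 zmed 0.0367 c [ 603.7 -318. ] size [ 63.2 141.1] ang 8.52
red 897 zmed 0.037 c [353.2  97.2] size [139.8  62.3] ang 16.45
carton 726 zmed 0.0608 c [592.3 312.6] size [85.9 85.9] ang 4.97
tin 698 zmed 0.0545 c [ 445.5 -327.9] size [89.7 90.7] ang 88.8
roof 3927 zmed 0.1644 c [748.4  39.9] size [162.2 230.1] ang 8.02
[[652.0, 142.5], [684.0999755859375, -85.4000015258789], [844.7000122070312, -62.70000076293945], [812.5999755859375, 165.10000610351562]]
panel 316 zmed 0.1142 c [528.    8.7] size [ 65.  210.1] ang 7.88
[[481.3999938964844, 108.4000015258789], [510.20001220703125, -99.80000305175781], [574.5999755859375, -90.9000015258789], [545.7999877929688, 117.30000305175781]]
guides 233 zmed 0.1435 c [602.2  31.4] size [133.1 191.2] ang 8.18
table 0.0005658696052255214
[[                  -3                   -2                  162 ...                    6                    2                   -1]
 [                  -3                    1                  164 ...                    2                   -2                   -2]
 [                   0                    1                  161 ...                    0                    1                    0]
 ...
 [                   2                   -2                   -1 ...                   -1                    1                    0]
 [                   3                   -2                   -2 ...                   -1                    0                    0]
 [                   0                    4                    1 ...                    0 -9223372036854775808                   -2]]<stdin>:23: RuntimeWarning: invalid value encountered in cast
```

View pics/2.png

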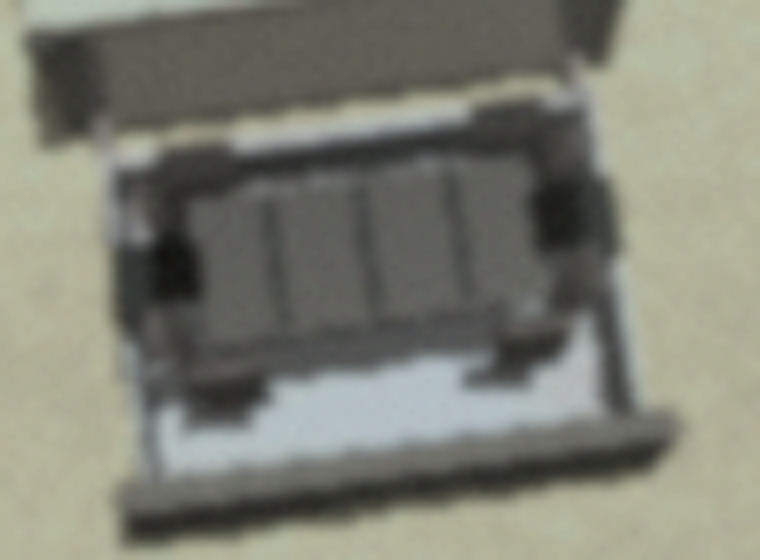

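Run:
```python
from h import *
th=np.radians(8.0); c=np.array([.7484,.0399]); M=np.array([[np.cos(th),np.sin(th)],[-np.sin(th),np.cos(th)]])
f=lambda a:np.percentile(a,[0.5,3,50,97,99.5]).round(4)
for n in("top","side"):
    z=np.load(f"pics/{n}0.npz"); W=z['W'].reshape(-1,3); W=W[~np.isnan(W[:,0])]
    L=np.c_[(W[:,:2]-c)@M.T,W[:,2]]
    def sel(x0,x1,y0,y1,z0,z1): return L[(L[:,0]>x0)&(L[:,0]<x1)&(L[:,1]>y0)&(L[:,1]<y1)&(L[:,2]>z0)&(L[:,2]<z1)]
    Q=sel(-.31,-.22,-.12,.12,.109,.119); print(n,'panel top x',f(Q[:,0]),'y',f(Q[:,1]))
    Q=sel(-.31,-.22,-.09,.09,.03,.105); print('panel face x',len(Q),f(Q[:,0]))
    Q=sel(-.225,-.13,-.06,.06,.108,.127); print('platform x',len(Q),f(Q[:,0]),'y',f(Q[:,1]),'z',f(Q[:,2]))
    Q=sel(-.26,-.085,-.11,.11,.130,.155); print('guides z',f(Q[:,2]))
    Q=Q[Q[:,2]>.138]
    for sx in(-1,1):
        for sy in(-1,1):
            q=Q[((Q[:,0]+.175)*sx>0)&(Q[:,1]*sy>0)]; 
            if len(q): print(sx,sy,len(q),'x',f(q[:,0]),'y',f(q[:,1]))
```

```text
top panel top x [-0.2549 -0.2545 -0.2491 -0.2433 -0.2431] y [-0.1042 -0.0985  0.0018  0.099   0.1045]
panel face x 162 [-0.2561 -0.256  -0.2547 -0.2541 -0.254 ]
platform x 766 [-0.1968 -0.1953 -0.1675 -0.1391 -0.1333] y [-0.0595 -0.0565  0.0002  0.0568  0.0595] z [0.1124 0.1144 0.1186 0.1226 0.1256]
guides z [0.1303 0.1313 0.1423 0.1489 0.1504]
-1 -1 40 x [-0.2123 -0.2122 -0.1981 -0.1757 -0.1754] y [-0.0837 -0.0832 -0.0733 -0.0464 -0.0454]
-1 1 34 x [-0.2126 -0.2123 -0.1999 -0.1754 -0.1752] y [0.0464 0.0468 0.0719 0.0833 0.0836]
1 -1 55 x [-0.1741 -0.1724 -0.1409 -0.1239 -0.123 ] y [-0.0834 -0.0827 -0.0735 -0.0477 -0.0459]
1 1 61 x [-0.1747 -0.173  -0.143  -0.1238 -0.1226] y [0.047  0.0477 0.0729 0.0823 0.0828]
side panel top x [-0.2528 -0.2524 -0.2474 -0.2406 -0.24  ] y [-0.1058 -0.1028 -0.013   0.0975  0.1058]
panel face x 404 [-0.2534 -0.253  -0.2519 -0.2508 -0.2506]
platform x 454 [-0.2044 -0.2033 -0.1679 -0.1342 -0.1305] y [-0.057  -0.0518  0.0057  0.057   0.0593] z [0.1111 0.1143 0.1182 0.1217 0.1242]
guides z [0.1301 0.1306 0.1404 0.1469 0.1477]
-1 -1 28 x [-0.2097 -0.2096 -0.1961 -0.1754 -0.1754] y [-0.084  -0.0836 -0.0771 -0.0471 -0.0442]
-1 1 31 x [-0.2093 -0.2092 -0.1926 -0.1752 -0.1752] y [0.0446 0.0468 0.0788 0.0837 0.0839]
1 -1 59 x [-0.1735 -0.173  -0.137  -0.121  -0.1198] y [-0.0821 -0.0814 -0.0753 -0.047  -0.0447]
1 1 55 x [-0.1743 -0.1719 -0.1412 -0.1212 -0.1203] y [0.046  0.0467 0.0736 0.0828 0.0848]
```

```bash
cat >> h.py <<'E'
MOUTH=(.5833,.0167)
def rot(yaw):  # tool down, tool y at yaw deg
    a=np.radians(yaw); y=np.array([np.cos(a),np.sin(a),0]); z=np.array([0,0,-1.]); return R.from_matrix(np.c_[np.cross(y,z),y,z])
def plan(*wps):
    """rows from the measured pose; each later call assumed to start at the last '|'"""
    s=arm.get_state(); p=np.array(s['eef_pos']); r=R.from_quat(s['tool_rot'])
    print('t',round(float(s['clock']),2),'p',p.round(4),'F',np.round(s['force'],1),'gap',round(float(s['finger_gap']),3))
    for w in wps:
        if w=='|': p,r=last; print('|'); continue
        q=np.array(w[:3]); rq=rot(w[3]); last=(q,rq)
        print(np.r_[(r.inv()*rq).as_rotvec(degrees=True),r.inv().apply(q-p)*1000].round(1))
E
python3 -c "
from h import *
plan((.4437,.3576,.30,-15.2),'|',(.4437,.3576,.30,-15.2),(.4437,.3576,.176,-15.2))"
```

```text
t 0.1 p [0.1964 0.5931 0.404 ] F [ 0.5  0.1 -0.5] gap 1.001
[-1.000e-01  1.000e-01  8.690e+01 -3.088e+02 -1.457e+02  1.043e+02]
|
[0. 0. 0. 0. 0. 0.]
[  0.   0.   0.   0.   0. 124.]
```

Emit:
send_rows --commands "0 0 87 -309 -146 104 0;0 0 87 -309 -146 104 0;0 0 87 -309 -146 104 0;0 0 87 -309 -146 104 0;0 0 87 -309 -146 104 0;0 0 87 -309 -146 104 0;0 0 87 -309 -146 104 0;0 0 87 -309 -146 104 0"

```text
clock: 0.9
eef_pos: [0.448, 0.3514, 0.2993]
tool_rot: [0.694, 0.72, -0.001, 0.002]
force: [-1.1, -0.8, -0.7]
finger_gap: 0.998
gripper_force: 0.0
```

```bash
python3 -c "
from h import *
plan((.4437,.3576,.30,-15.2))"
```

```text
t 0.9 p [0.448  0.3514 0.2993] F [-1.1 -0.8 -0.7] gap 0.998
[ 0.1  0.2 17.3  6.4 -4.1 -0.7]
```

Emit:
send_rows --commands "0 0 17.3 6.4 -4.1 0 0;0 0 17.3 6.4 -4.1 0 0;0 0 17.3 6.4 -4.1 0 0;0 0 17.3 6.4 -4.1 0 0;0 0 17.3 6.4 -4.1 0 0"

```text
clock: 1.4
eef_pos: [0.4395, 0.3637, 0.3007]
tool_rot: [0.789, 0.614, -0.0, 0.0]
force: [-0.1, 0.0, 0.6]
finger_gap: 0.999
gripper_force: 0.0
```

```bash
python3 -c "
from h import *
plan((.4437,.3576,.30,-15.2),(.4437,.3576,.176,-15.2))"
```

```text
t 1.4 p [0.4395 0.3637 0.3007] F [-0.1  0.   0.6] gap 0.999
[-0.   0.   1.  -4.9  5.6  0.7]
[ -0.    0.    1.   -4.8   5.6 124.7]
```

Emit:
send_rows --commands "0 0 1 -5 5.6 40 0;0 0 1 -5 5.6 70 0;0 0 1 -5 5.6 95 0;0 0 1 -5 5.6 115 0;0 0 1 -5 5.6 124.5 0;0 0 1 -5 5.6 124.5 0;0 0 1 -5 5.6 124.5 255;0 0 1 -5 5.6 124.5 255" --newtons 50

```text
clock: 2.2
eef_pos: [0.4441, 0.3578, 0.1775]
tool_rot: [0.795, 0.606, 0.001, -0.0]
force: [-0.3, 0.4, 0.8]
finger_gap: 0.718
gripper_force: 54.5
```

Emit:
send_rows --commands "0 0 0 0 0 0 255;0 0 0 0 0 0 255;0 0 0 0 0 0 255;0 0 0 0 0 0 255"

```text
clock: 2.6
eef_pos: [0.4441, 0.3578, 0.1776]
tool_rot: [0.795, 0.606, 0.001, -0.0]
force: [-1.0, -0.8, 6.0]
finger_gap: 0.718
gripper_force: 55.2
```

```bash
python3 -c "
from h import *
plan((.4437,.3576,.176,-15.2),(.4437,.3576,.40,-15.2),(*MOUTH,.40,8),'|',(*MOUTH,.33,8),(*MOUTH,.31,8))"
```

```text
t 2.6 p [0.4441 0.3578 0.1776] F [-1.  -0.8  6. ] gap 0.718
[ 0.1 -0.1 -0.2 -0.3 -0.3  1.6]
[ 1.000e-01 -1.000e-01 -2.000e-01  1.000e-01 -1.000e-01 -2.224e+02]
[ 1.000e-01 -1.000e-01 -2.340e+01 -2.916e+02  2.248e+02 -2.228e+02]
|
[ 0.  0.  0.  0.  0. 70.]
[ 0.  0.  0.  0.  0. 90.]
```

Emit:
send_rows --commands "0 0 0 0 0 -40 255;0 0 0 0 0 -90 255;0 0 0 0 0 -140 255;0 0 -4 -40 30 -190 255;0 0 -10 -80 62 -222 255;0 0 -16 -120 92 -222 255;0 0 -23 -160 123 -222 255;0 0 -23.4 -200 154 -222 255"

```text
clock: 3.4
eef_pos: [0.5288, 0.1476, 0.399]
tool_rot: [0.654, 0.756, 0.001, 0.0]
force: [0.1, 0.4, -1.5]
finger_gap: 0.714
gripper_force: 56.5
```

Emit:
send_rows --commands "0 0 0 -37 29 0 255;0 0 0 -68 52 0 255;0 0 0 -86 66 0 255;0 0 0 -91.6 70.8 0 255;0 0 0 -91.6 70.8 0 255;0 0 0 -91.6 70.8 0 255"

```text
clock: 4.0
eef_pos: [0.6107, 0.0699, 0.3974]
tool_rot: [0.655, 0.755, 0.0, -0.001]
force: [-0.5, 0.1, -1.9]
finger_gap: 0.717
gripper_force: 56.5
```

Run:
```python
from h import *
plan((*MOUTH,.40,8),(*MOUTH,.336,8),(*MOUTH,.31,8))
th=np.radians(8.0); M=np.array([[np.cos(th),np.sin(th)],[-np.sin(th),np.cos(th)]])
L=[]
for n in("top","side"):
    im,W=cloud(n); L.append(im)
    Q=W.reshape(-1,3); q=(Q[:,:2]-MOUTH)@M.T
    m=(abs(q[:,0])<.06)&(abs(q[:,1])<.11)&(Q[:,2]>.20)&(Q[:,2]<.265)
    q=np.c_[q,Q[:,2]][m]
    print(n,len(q),np.percentile(q,[1,5,50,95,99],axis=0).round(4).tolist())
    e=q[abs(q[:,1])>.03]; print(np.percentile(e,[1,50,99],axis=0).round(4).tolist())
cv2.imwrite("pics/3.png",np.clip(L[1][90:270,200:400,::-1].repeat(3,0).repeat(3,1)*1.4,0,255).astype(np.uint8))
```

```text
t 4.0 p [0.6107 0.0699 0.3974] F [-0.5  0.1 -1.9] gap 0.717
[ -0.   -0.1   0.1 -48.8 -34.6  -2.7]
[ -0.   -0.1   0.1 -48.8 -34.6  61.3]
[ -0.   -0.1   0.1 -48.9 -34.6  87.3]
top 270 [[0.0023, -0.0202, 0.2246], [0.0026, -0.0188, 0.2356], [0.0235, -0.005, 0.256], [0.0549, 0.011, 0.259], [0.0588, 0.0138, 0.2598]]Traceback (most recent call last):
  File "<stdin>", line 11, in <module>
    return _quantile_unchecked(
        a, q, axis, out, overwrite_input, method, keepdims, weights)
    return _ureduce(a,
                    func=_quantile_ureduce_func,
    ...<5 lines>...
                    overwrite_input=overwrite_input,
                    method=method)
    r = func(a, **kwargs)
    result = _quantile(arr,
                       quantiles=q,
    ...<2 lines>...
                       out=out,
                       weights=wgt)
    slices_having_nans = np.isnan(arr[-1, ...])
                                  ~~~^^^^^^^^^
IndexError: index -1 is out of bounds for axis 0 with size 0
```

Emit:
send_rows --commands "0 0 0 -30 -21 0 255;0 0 0 -45 -32 0 255;0 0 0 -48.8 -34.6 0 255;0 0 0 -48.8 -34.6 0 255;0 0 0 -48.8 -34.6 0 255"

```text
clock: 4.55
eef_pos: [0.5842, 0.0168, 0.3976]
tool_rot: [0.655, 0.755, 0.001, -0.0]
force: [0.0, 1.5, -1.8]
finger_gap: 0.72
gripper_force: 56.5
```

```bash
cat > chk.py <<'E'
from h import *
import sys
plan((*MOUTH,.40,8),(*MOUTH,.336,8),(*MOUTH,.31,8))
zl,zh=float(sys.argv[1]),float(sys.argv[2])
th=np.radians(8.0); M=np.array([[np.cos(th),np.sin(th)],[-np.sin(th),np.cos(th)]])
L=[]
for n in("top","side"):
    im,W=cloud(n); L.append(im)
    Q=W.reshape(-1,3); q=np.c_[(Q[:,:2]-MOUTH)@M.T,Q[:,2]]
    rgb=im.reshape(-1,3).astype(int); tan=(rgb[:,0]-rgb[:,2]>25)
    q=q[(abs(q[:,0])<.07)&(abs(q[:,1])<.12)&(Q[:,2]>zl)&(Q[:,2]<zh)&tan]
    print(n,len(q)); 
    if len(q): print(np.percentile(q,[1,5,50,95,99],axis=0).round(4).tolist())
    for lo,hi in((-.1,-.04),(.04,.1)):
        e=q[(q[:,1]>lo)&(q[:,1]<hi)]
        if len(e): print('end',len(e),np.percentile(e,[2,50,98],axis=0).round(4).tolist())
c=np.hstack([L[1][90:270,210:390],L[0][130:310,150:330]])[:,:,::-1]
cv2.imwrite(sys.argv[3],np.clip(c.repeat(2,0).repeat(2,1)*1.5,0,255).astype(np.uint8))
E
python3 chk.py .2 .275 pics/4.png
```

```text
t 4.55 p [0.5842 0.0168 0.3976] F [ 0.   1.5 -1.8] gap 0.72
[ 0.  -0.1  0.1  0.  -0.9 -2.4]
[ 0.  -0.1  0.1 -0.  -0.9 61.6]
[ 0.  -0.1  0.1 -0.1 -0.9 87.6]
top 29
[[-0.0303, -0.0691, 0.2535], [-0.0296, -0.0687, 0.2538], [-0.0174, -0.0652, 0.2569], [-0.0043, -0.062, 0.2593], [-0.0023, -0.0617, 0.2596]]
end 29 [[-0.0301, -0.069, 0.2536], [-0.0174, -0.0652, 0.2569], [-0.003, -0.0618, 0.2596]]
side 676
[[-0.029, -0.0706, 0.2237], [-0.0282, -0.0696, 0.2282], [0.0002, -0.0431, 0.2555], [0.0284, 0.0324, 0.2576], [0.0319, 0.0487, 0.2586]]
end 354 [[-0.0285, -0.0705, 0.2244], [-0.0029, -0.0667, 0.2502], [0.0308, -0.0416, 0.2576]]
end 23 [[-0.0293, 0.0403, 0.2222], [0.0176, 0.0459, 0.2555], [0.0303, 0.065, 0.2575]]
```

View pics/4.png

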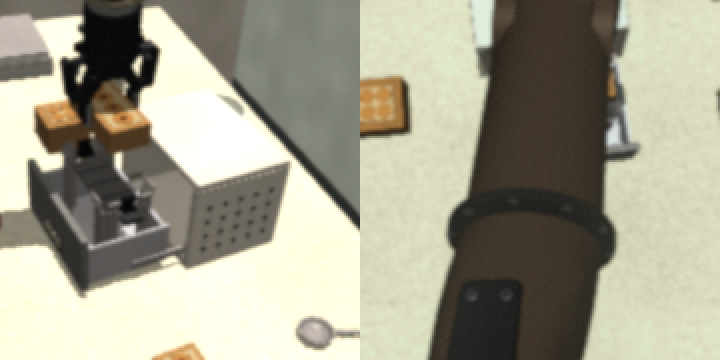

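The side view shows the pack held level and centred over the well (pack about (95,120), well about (110,185)). I'm lowering it now.

Emit:
send_rows --commands "0 0 0 0 -0.5 30 255;0 0 0 0 -0.5 50 255;0 0 0 0 -0.5 64 255;0 0 0 0 -0.5 72 255;0 0 0 0 -0.5 79 255;0 0 0 0 -0.5 85 255;0 0 0 0 -0.5 88 255;0 0 0 0 -0.5 88 255"

```text
clock: 5.45
eef_pos: [0.5839, 0.0155, 0.3098]
tool_rot: [0.656, 0.755, 0.001, 0.0]
force: [0.8, 0.5, -0.6]
finger_gap: 0.719
gripper_force: 56.8
```

Emit:
send_rows --commands "0 0 0 0 0 2 255;0 0 0 0 0 2 255;0 0 0 0 0 2 60;0 0 0 0 0 2 20;0 0 0 0 0 2 20;0 0 0 0 0 2 20"

```text
clock: 6.05
eef_pos: [0.5834, 0.0155, 0.3073]
tool_rot: [0.656, 0.755, -0.0, -0.0]
force: [1.1, -0.9, -0.2]
finger_gap: 0.922
gripper_force: 0.0
```

Emit:
send_rows --commands "0 0 0 0 0 -30 20;0 0 0 0 0 -60 255;0 0 0 0 0 -70 255;0 0 0 0 0 -70 255;0 0 0 0 0 -70 255;0 0 0 0 0 -70 255;0 0 0 0 0 -70 255;0 0 0 0 0 -70 255"

```text
clock: 6.85
eef_pos: [0.5833, 0.0155, 0.3767]
tool_rot: [0.656, 0.755, -0.001, -0.0]
force: [-0.2, -0.2, 0.4]
finger_gap: 0.0
gripper_force: 0.0
```

```bash
python3 chk.py .13 .20 pics/5.png; python3 -c "
from h import *
plan((*MOUTH,.36,8),(*MOUTH,.343,8),(*MOUTH,.286,8))"
```

```text
t 6.85 p [0.5833 0.0155 0.3767] F [-0.2 -0.2  0.4] gap 0.0
[ -0.1   0.    0.    1.2   0.1 -23.3]
[-0.1  0.   0.   1.2  0.2 40.7]
[-0.1  0.   0.   1.2  0.2 66.7]
top 17
[[-0.0298, -0.0693, 0.1642], [-0.0295, -0.0693, 0.1644], [-0.0174, -0.0672, 0.1677], [-0.003, -0.0645, 0.1697], [-0.0012, -0.0642, 0.1698]]
end 17 [[-0.0297, -0.0693, 0.1643], [-0.0174, -0.0672, 0.1677], [-0.0016, -0.0642, 0.1698]]
side 754
[[-0.0293, -0.0707, 0.1417], [-0.0286, -0.0696, 0.1469], [-0.0047, -0.0241, 0.1672], [0.027, 0.0564, 0.1695], [0.031, 0.0667, 0.1702]]
end 294 [[-0.0286, -0.0709, 0.1416], [-0.0035, -0.066, 0.1657], [0.0294, -0.0417, 0.1699]]
end 91 [[-0.0291, 0.0412, 0.1585], [-0.0086, 0.0539, 0.1674], [0.0155, 0.0679, 0.1705]]
t 6.95 p [0.5834 0.0155 0.377 ] F [-0.7  1.4  0.6] gap -0.004
[-0.   0.   0.   1.2  0.1 17. ]
[-0.   0.   0.   1.2  0.1 34. ]
[-0.   0.   0.   1.2  0.1 91. ]
```

View pics/5.png

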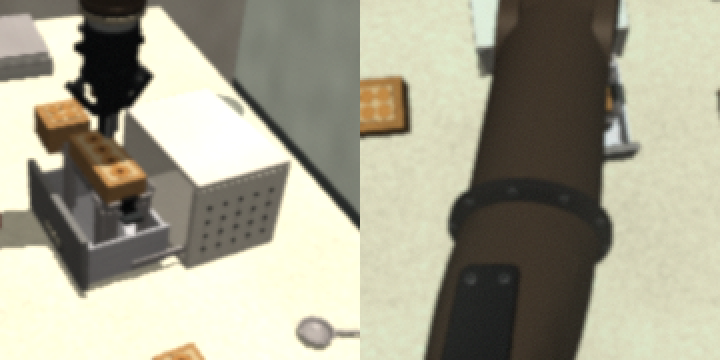

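The pack lies level on the catches, centred at about (105,165), with its top at 169 mm. Pushing it down.

Emit:
send_rows --commands "0 0 0 1 0 25 255;0 0 0 1 0 35 255;0 0 0 1 0 45 255;0 0 0 1 0 56 255;0 0 0 1 0 67 255;0 0 0 1 0 77 255;0 0 0 1 0 85 255;0 0 0 1 0 90 255"

```text
clock: 7.75
eef_pos: [0.584, 0.0164, 0.288]
tool_rot: [0.656, 0.755, 0.001, 0.001]
force: [-1.6, 0.8, 10.5]
finger_gap: 0.006
gripper_force: 5.0
```

Emit:
send_rows --commands "0 0 0 0 0 1 255;0 0 0 0 0 1 255;0 0 0 0 0 1 255"

```text
clock: 8.05
eef_pos: [0.584, 0.0164, 0.2875]
tool_rot: [0.656, 0.755, 0.001, 0.001]
force: [-1.9, 0.9, 9.4]
finger_gap: 0.002
gripper_force: 4.9
```

Emit:
send_rows --commands "0 0 0 0 0 -10 255;0 0 0 0 0 -40 255;0 0 0 0 0 -80 255;0 0 0 0 0 -100 255;0 0 0 0 0 -100 0;0 0 0 0 0 -100 0"

```text
clock: 8.65
eef_pos: [0.5833, 0.0165, 0.3864]
tool_rot: [0.656, 0.755, 0.0, 0.0]
force: [0.2, -0.0, -0.5]
finger_gap: 0.332
gripper_force: 0.0
```

```bash
python3 chk.py .09 .20 pics/6.png; python3 -c "
from h import *
plan((.6037,-.318,.388,8.5),'|',(.6037,-.318,.176,8.5))"
```

```text
t 8.65 p [0.5833 0.0165 0.3864] F [ 0.2 -0.  -0.5] gap 0.332
[  0.   -0.    0.    0.2   0.  -13.6]
[ 0.  -0.   0.   0.2 -0.  50.4]
[ 0.  -0.   0.   0.2 -0.  76.4]
top 5
[[-0.0273, -0.0691, 0.1173], [-0.0269, -0.069, 0.1174], [-0.0204, -0.0682, 0.1216], [-0.0152, -0.0669, 0.124], [-0.0146, -0.0669, 0.1243]]
end 5 [[-0.0272, -0.0691, 0.1174], [-0.0204, -0.0682, 0.1216], [-0.0148, -0.0669, 0.1242]]
side 505
[[-0.0418, -0.0771, 0.1134], [-0.0276, -0.0683, 0.118], [-0.0012, 0.0007, 0.1205], [0.028, 0.0574, 0.1372], [0.0309, 0.0641, 0.1471]]
end 87 [[-0.0425, -0.0817, 0.1188], [-0.0064, -0.0526, 0.1212], [0.0308, -0.0403, 0.1476]]
end 94 [[-0.0273, 0.0407, 0.1167], [-0.0004, 0.0522, 0.1203], [0.029, 0.0663, 0.123]]
t 8.75 p [0.583  0.0166 0.3853] F [-0.2  0.6 -0.1] gap 0.511
[-1.000e-01 -0.000e+00 -5.000e-01 -3.342e+02 -2.620e+01 -2.700e+00]
|
[  0.   0.   0.   0.   0. 212.]
```

View pics/6.png

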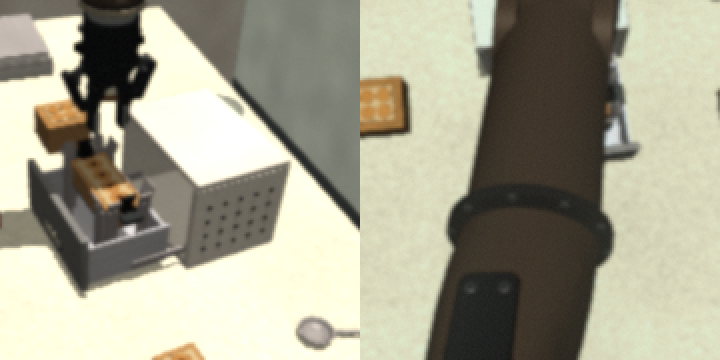

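The first pack is caught under the catches: its top sits at 120 mm and it lies level, with the catch visible over it at (128,205). Next is pack B.

Emit:
send_rows --commands "0 0 -0.5 -40 -3 0 0;0 0 -0.5 -90 -7 0 0;0 0 -0.5 -140 -11 0 0;0 0 -0.5 -190 -15 0 0;0 0 -0.5 -240 -19 0 0;0 0 -0.5 -285 -22 0 0;0 0 -0.5 -320 -25 0 0;0 0 -0.5 -334 -26 0 0"

```text
clock: 9.55
eef_pos: [0.6026, -0.3224, 0.3848]
tool_rot: [0.655, 0.756, -0.002, -0.001]
force: [-0.1, -0.4, 0.3]
finger_gap: 0.999
gripper_force: 0.0
```

Emit:
send_rows --commands "0 0 0 0 0 0 0;0 0 0 0 0 0 0;0 0 0 0 0 0 0"

```text
clock: 9.85
eef_pos: [0.6048, -0.3157, 0.3859]
tool_rot: [0.652, 0.759, 0.001, -0.001]
force: [0.3, 0.2, -0.6]
finger_gap: 1.001
gripper_force: 0.0
```

```bash
python3 -c "
from h import *
plan((.6037,-.318,.388,8.5),(.6037,-.318,.176,8.5))"
```

```text
t 9.85 p [ 0.6048 -0.3157  0.3859] F [ 0.3  0.2 -0.6] gap 1.001
[-0.  -0.1  0.2 -2.1 -1.5 -2.1]
[-0.000e+00 -1.000e-01  2.000e-01 -2.500e+00 -1.500e+00  2.099e+02]
```

Emit:
send_rows --commands "0 0 0 -2.3 -1.5 50 0;0 0 0 -2.3 -1.5 100 0;0 0 0 -2.3 -1.5 140 0;0 0 0 -2.3 -1.5 170 0;0 0 0 -2.3 -1.5 195 0;0 0 0 -2.3 -1.5 208 0;0 0 0 -2.3 -1.5 209 0;0 0 0 -2.3 -1.5 209 255"

```text
clock: 10.65
eef_pos: [0.6036, -0.3199, 0.1783]
tool_rot: [0.652, 0.758, 0.0, 0.0]
force: [-0.4, 0.4, 1.1]
finger_gap: 0.857
gripper_force: 0.0
```

Emit:
send_rows --commands "0 0 0 0 0 0 255;0 0 0 0 0 0 255;0 0 0 0 0 0 255;0 0 0 0 0 0 255;0 0 0 0 0 0 255"

```text
clock: 11.15
eef_pos: [0.6038, -0.3207, 0.1794]
tool_rot: [0.653, 0.758, 0.001, 0.001]
force: [0.0, 2.0, 7.8]
finger_gap: 0.715
gripper_force: 55.9
```

```bash
python3 -c "
from h import *
plan((.6037,-.318,.40,8.5),(*MOUTH,.40,8))"
```

```text
t 11.15 p [ 0.6038 -0.3207  0.1794] F [0.  2.  7.8] gap 0.715
[ 2.000e-01  1.000e-01  0.000e+00  2.400e+00  9.000e-01 -2.206e+02]
[ 2.000e-01  1.000e-01  5.000e-01  3.364e+02  3.040e+01 -2.210e+02]
```

Emit:
send_rows --commands "0 0 0 0 0 -40 255;0 0 0 0 0 -90 255;0 0 0 0 0 -140 255;0 0 0 20 2 -185 255;0 0 0 60 5 -215 255;0 0 0 105 9 -220 255;0 0 0 150 13 -220 255;0 0 0 195 17 -220 255"

```text
clock: 11.95
eef_pos: [0.5904, -0.1235, 0.3986]
tool_rot: [0.653, 0.758, 0.001, 0.001]
force: [1.2, 0.4, -1.8]
finger_gap: 0.714
gripper_force: 55.7
```

Emit:
send_rows --commands "0 0 0 45 4 0 255;0 0 0 85 8 0 255;0 0 0 115 11 0 255;0 0 0 132 12.5 0 255;0 0 0 139 13.4 0 255;0 0 0 139 13.4 0 255;0 0 0 139 13.4 0 255;0 0 0 139 13.4 0 255"

```text
clock: 12.75
eef_pos: [0.5836, 0.0126, 0.3976]
tool_rot: [0.654, 0.757, -0.0, 0.0]
force: [0.1, -1.2, -1.2]
finger_gap: 0.717
gripper_force: 55.7
```

```bash
python3 chk.py .2 .275 pics/7.png
```

```text
t 12.75 p [0.5836 0.0126 0.3976] F [ 0.1 -1.2 -1.2] gap 0.717
[ 0.   0.   0.4  4.1  0.3 -2.4]
[ 0.   0.   0.4  4.1  0.2 61.6]
[ 0.   0.   0.4  4.1  0.2 87.6]
top 16
[[-0.031, -0.0703, 0.252], [-0.0308, -0.0703, 0.2524], [-0.0253, -0.0687, 0.2547], [-0.0116, -0.0644, 0.2581], [-0.0099, -0.0642, 0.2582]]
end 16 [[-0.031, -0.0703, 0.2521], [-0.0253, -0.0687, 0.2547], [-0.0103, -0.0643, 0.2582]]
side 667
[[-0.0302, -0.0721, 0.2225], [-0.0295, -0.0713, 0.2263], [-0.0011, -0.0455, 0.2538], [0.0268, 0.0298, 0.256], [0.0297, 0.0464, 0.2567]]
end 361 [[-0.0297, -0.0721, 0.223], [-0.0041, -0.0689, 0.2491], [0.0281, -0.0416, 0.2561]]
end 15 [[-0.0302, 0.0405, 0.2217], [0.0203, 0.0462, 0.2529], [0.0305, 0.063, 0.2557]]
```

Emit:
send_rows --commands "0 0 0.4 1.6 1.2 30 255;0 0 0.4 1.6 1.2 50 255;0 0 0.4 1.6 1.2 64 255;0 0 0.4 1.6 1.2 72 255;0 0 0.4 1.6 1.2 79 255;0 0 0.4 1.6 1.2 85 255;0 0 0.4 1.6 1.2 88 255;0 0 0.4 1.6 1.2 88 255"

```text
clock: 13.65
eef_pos: [0.5854, 0.016, 0.3102]
tool_rot: [0.655, 0.755, 0.001, 0.001]
force: [1.4, 0.1, -0.2]
finger_gap: 0.717
gripper_force: 55.9
```

Emit:
send_rows --commands "0 0 0 0 0 1 255;0 0 0 0 0 1 255;0 0 0 0 0 1 60;0 0 0 0 0 1 20;0 0 0 0 0 1 20;0 0 0 0 0 1 20"

```text
clock: 14.25
eef_pos: [0.5845, 0.0163, 0.3083]
tool_rot: [0.655, 0.755, -0.0, -0.0]
force: [-0.3, -1.0, 0.5]
finger_gap: 0.923
gripper_force: 0.0
```

Emit:
send_rows --commands "0 0 0 0 0 -30 20;0 0 0 0 0 -60 255;0 0 0 0 0 -70 255;0 0 0 0 0 -70 255;0 0 0 0 0 -70 255;0 0 0 0 0 -70 255;0 0 0 0 0 -70 255;0 0 0 0 0 -70 255"

```text
clock: 15.05
eef_pos: [0.5844, 0.0162, 0.3776]
tool_rot: [0.655, 0.755, -0.001, -0.0]
force: [0.1, -0.1, -0.6]
finger_gap: 0.003
gripper_force: 0.0
```

```bash
python3 chk.py .13 .20 pics/8.png; python3 -c "
from h import *
plan((*MOUTH,.343,8),(*MOUTH,.286,8))"
```

```text
t 15.05 p [0.5844 0.0162 0.3776] F [ 0.1 -0.1 -0.6] gap 0.003
[ -0.1   0.    0.1   0.6  -1.1 -22.4]
[-0.1  0.   0.1  0.6 -1.  41.6]
[-0.1  0.   0.1  0.6 -1.  67.6]
top 21
[[-0.0291, -0.068, 0.1645], [-0.0291, -0.0679, 0.1648], [-0.0207, -0.0646, 0.1678], [-0.0067, -0.0614, 0.1703], [-0.0062, -0.0612, 0.1719]]
end 21 [[-0.0291, -0.0679, 0.1646], [-0.0207, -0.0646, 0.1678], [-0.0063, -0.0612, 0.1715]]
side 774
[[-0.0282, -0.0697, 0.1348], [-0.0273, -0.0681, 0.1418], [-0.0046, -0.0221, 0.1669], [0.0286, 0.0577, 0.1693], [0.0324, 0.0687, 0.1701]]
end 295 [[-0.0281, -0.0699, 0.1372], [-0.0028, -0.0646, 0.1643], [0.0311, -0.0413, 0.1694]]
end 91 [[-0.0273, 0.0416, 0.16], [-0.0072, 0.0549, 0.1671], [0.017, 0.0715, 0.1699]]
t 15.15 p [0.5845 0.0162 0.378 ] F [-0.1 -0.2 -0.4] gap 0.0
[-0.   0.   0.1  0.7 -1.1 35. ]
[-0.   0.   0.1  0.7 -1.1 92. ]
```

View pics/8.png

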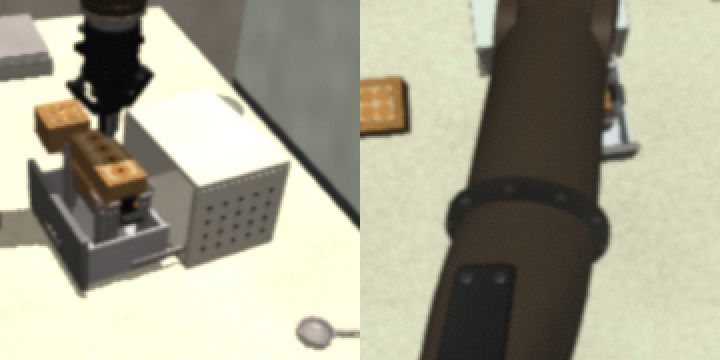

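The second pack sits level on the bevels at about (105,165), with its top at 169 mm. Pushing it down.

Emit:
send_rows --commands "0 0 0 0.7 0 25 255;0 0 0 0.7 0 36 255;0 0 0 0.7 0 47 255;0 0 0 0.7 0 58 255;0 0 0 0.7 0 68 255;0 0 0 0.7 0 78 255;0 0 0 0.7 0 87 255;0 0 0 0.7 0 92 255"

```text
clock: 15.95
eef_pos: [0.5855, 0.0171, 0.2873]
tool_rot: [0.655, 0.755, 0.001, 0.001]
force: [-2.0, 2.6, 13.5]
finger_gap: 0.002
gripper_force: 6.5
```

Emit:
send_rows --commands "0 0 0 0 0 1 255;0 0 0 0 0 1 255;0 0 0 0 0 1 255"

```text
clock: 16.25
eef_pos: [0.5854, 0.0171, 0.2869]
tool_rot: [0.655, 0.755, 0.001, 0.001]
force: [-0.5, 1.9, 13.5]
finger_gap: -0.0
gripper_force: 6.4
```

Emit:
send_rows --commands "0 0 0 0 0 -10 255;0 0 0 0 0 -40 255;0 0 0 0 0 -80 255;0 0 0 0 0 -100 255;0 0 0 0 0 -100 255;0 0 0 0 0 -100 255"

```text
clock: 16.85
eef_pos: [0.5844, 0.0169, 0.3854]
tool_rot: [0.655, 0.755, 0.0, 0.0]
force: [0.5, -0.1, -1.3]
finger_gap: 0.001
gripper_force: 0.0
```

```bash
python3 chk.py .09 .20 pics/9.png; python3 -c "
from h import *
a=np.radians(8);u=np.array([np.cos(a),np.sin(a)]);m=np.array(MOUTH)
p=m-.137*u; h=m+(-.087-.1185-.0145+.205-.0)*0*u
print(p)
plan((*p,.388,8),'|',(*p,.271,8))"
```

```text
t 16.85 p [0.5844 0.0169 0.3854] F [ 0.5 -0.1 -1.3] gap 0.001
[  0.   -0.    0.1  -0.1  -1.1 -14.6]
[ 0.  -0.   0.1 -0.1 -1.2 49.4]
[ 0.  -0.   0.1 -0.1 -1.2 75.4]
top 9
[[-0.0281, -0.0679, 0.112], [-0.0278, -0.0679, 0.1137], [-0.0234, -0.0656, 0.1193], [-0.0153, -0.0639, 0.1236], [-0.0142, -0.0638, 0.1244]]
end 9 [[-0.028, -0.0679, 0.1124], [-0.0234, -0.0656, 0.1193], [-0.0145, -0.0638, 0.1242]]
side 524
[[-0.0393, -0.0786, 0.11], [-0.0253, -0.0675, 0.1175], [0.0013, 0.0019, 0.1205], [0.0314, 0.0587, 0.1364], [0.0343, 0.0666, 0.1464]]
end 87 [[-0.0415, -0.0794, 0.1178], [-0.003, -0.0528, 0.1214], [0.0334, -0.0405, 0.1479]]
end 97 [[-0.0252, 0.0406, 0.1146], [0.0008, 0.0529, 0.1203], [0.0326, 0.0699, 0.123]]
[ 0.44763327 -0.00236671]
t 16.95 p [0.5841 0.017  0.3843] F [-0.9 -0.4  1.1] gap 0.0
[-1.000e-01 -0.000e+00  1.000e-01  1.000e-01 -1.378e+02 -3.500e+00]
|
[  0.   0.   0.   0.   0. 117.]
```

View pics/9.png

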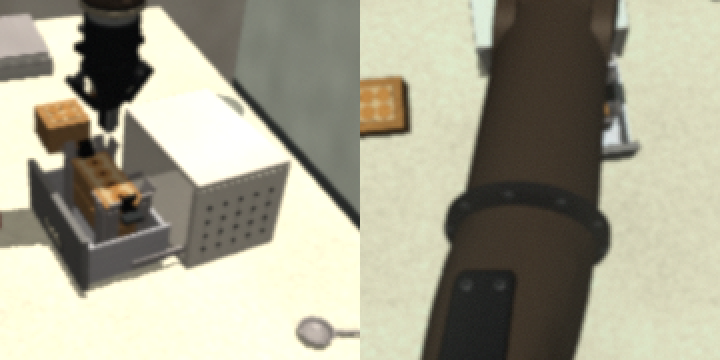

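Both packs are now caught: the top is level at 120 mm, with the catches over it at about (85,150) and (128,205). Next I'm closing the drawer.

Emit:
send_rows --commands "0 0 0 0 -35 0 255;0 0 0 0 -75 0 255;0 0 0 0 -110 0 255;0 0 0 0 -130 0 255;0 0 0 0 -138 0 255;0 0 0 0 -138 40 255;0 0 0 0 -138 80 255;0 0 0 0 -138 105 255"

```text
clock: 17.75
eef_pos: [0.4477, -0.0023, 0.2779]
tool_rot: [0.655, 0.756, -0.001, -0.0]
force: [-0.3, 0.9, 0.4]
finger_gap: 0.002
gripper_force: 0.0
```

Emit:
send_rows --commands "0 0 0 0 0 8 255;0 0 0 0 0 8 255;0 0 0 0 0 8 255;0 0 0 0 0 8 255"

```text
clock: 18.15
eef_pos: [0.4486, -0.0026, 0.2735]
tool_rot: [0.655, 0.755, 0.001, 0.001]
force: [-0.9, 0.4, 0.3]
finger_gap: 0.001
gripper_force: 0.0
```

```bash
python3 -c "
from h import *
a=np.radians(8);u=np.array([np.cos(a),np.sin(a)]);c=np.array([.7484,.0399])
p=c+(-.135-.0145+.0017)*u
plan((*p,.271,8))"
```

```text
t 18.15 p [ 0.4486 -0.0026  0.2735] F [-0.9  0.4  0.3] gap 0.001
[ 1.00e-01 -0.00e+00  1.00e-01  0.00e+00  1.55e+02  2.90e+00]
```

Emit:
send_rows --commands "0 0 0 0 12 2 255;0 0 0 0 26 2 255;0 0 0 0 42 2 255;0 0 0 0 60 2 255;0 0 0 0 78 2 255;0 0 0 0 94 2 255;0 0 0 0 108 2 255;0 0 0 0 120 2 255"

```text
clock: 18.95
eef_pos: [0.5679, 0.0147, 0.2707]
tool_rot: [0.655, 0.756, 0.0, 0.0]
force: [-2.0, 0.2, 1.5]
finger_gap: -0.005
gripper_force: 1.2
```

Emit:
send_rows --commands "0 0 0 0 7 0 255;0 0 0 0 12 0 255;0 0 0 0 17 0 255;0 0 0 0 22 0 255;0 0 0 0 26 0 255;0 0 0 0 28 0 255;0 0 0 0 30 0 255;0 0 0 0 30 0 255"

```text
clock: 19.75
eef_pos: [0.5951, 0.0183, 0.2696]
tool_rot: [0.655, 0.755, -0.001, -0.002]
force: [-6.0, -0.3, -1.1]
finger_gap: -0.004
gripper_force: 3.1
```

```bash
cat > dr.py <<'E'
from h import *
a=np.radians(8);u=np.array([np.cos(a),np.sin(a)]);c=np.array([.7484,.0399])
p=c+(-.135-.0145+.0017)*u
plan((*p,.271,8))
_,W=cloud("side");W=W.reshape(-1,3);M=np.array([u,[-u[1],u[0]]]);L=np.c_[(W[:,:2]-c)@M.T,W[:,2]]
Q=L[(L[:,0]>-.3)&(L[:,0]<-.10)&(abs(L[:,1])<.1)&(L[:,2]>.03)&(L[:,2]<.105)]
Q=Q[(Q[:,1]<-.05)]; print('face',len(Q),np.percentile(Q[:,0],[2,20,50,80,98]).round(4))
E
python3 dr.py
```

```text
t 19.75 p [0.5951 0.0183 0.2696] F [-6.  -0.3 -1.1] gap -0.004
[-0.2 -0.   0.1  0.   7.  -1.4]
face 257 [-0.1416 -0.1407 -0.1396 -0.1125 -0.102 ]
```

Emit:
send_rows --commands "0 0 0 0 2 0 255;0 0 0 0 4 0 255;0 0 0 0 6 0 255;0 0 0 0 7 0 255;0 0 0 0 7 0 255"

```text
clock: 20.3
eef_pos: [0.6031, 0.0195, 0.2703]
tool_rot: [0.655, 0.755, -0.0, -0.0]
force: [-4.3, -1.4, -0.0]
finger_gap: -0.0
gripper_force: 2.4
```

```bash
python3 dr.py
```

```text
t 20.3 p [0.6031 0.0195 0.2703] F [-4.3 -1.4 -0. ] gap -0.0
[-0.1 -0.   0.1 -0.  -1.1 -0.7]
face 231 [-0.1329 -0.1322 -0.1314 -0.1108 -0.1012]
```

Emit:
send_rows --commands "0 0 0 0 1 0 255;0 0 0 0 2 0 255;0 0 0 0 2.5 0 255;0 0 0 0 2.5 0 255"

```text
clock: 20.75
eef_pos: [0.604, 0.0195, 0.2701]
tool_rot: [0.655, 0.755, -0.002, -0.002]
force: [-13.3, -0.7, 6.7]
finger_gap: 0.002
gripper_force: 6.8
```

Emit:
send_rows --commands "0 0 0 0 -10 0 255;0 0 0 0 -35 0 255;0 0 0 0 -60 0 255;0 0 0 0 -60 -40 255;0 0 0 0 -60 -60 255;0 0 0 0 -60 -60 255;0 0 0 0 -60 -60 255"

```text
clock: 21.45
eef_pos: [0.5468, 0.0117, 0.3311]
tool_rot: [0.655, 0.756, 0.001, 0.001]
force: [-0.9, -0.2, -0.4]
finger_gap: 0.006
gripper_force: 0.0
```

```bash
python3 dr.py
python3 - <<'E'
from h import *
im,W=cloud("side"); cv2.imwrite("pics/10.png",np.clip(im[90:320,130:430,::-1].repeat(2,0).repeat(2,1)*1.4,0,255).astype(np.uint8))
E
```

```text
t 21.45 p [0.5468 0.0117 0.3311] F [-0.9 -0.2 -0.4] gap 0.006
[ 0.2 -0.   0.1 -0.2 55.5 60.2]
face 229 [-0.133  -0.1321 -0.1313 -0.1107 -0.1014]
```

View pics/10.png

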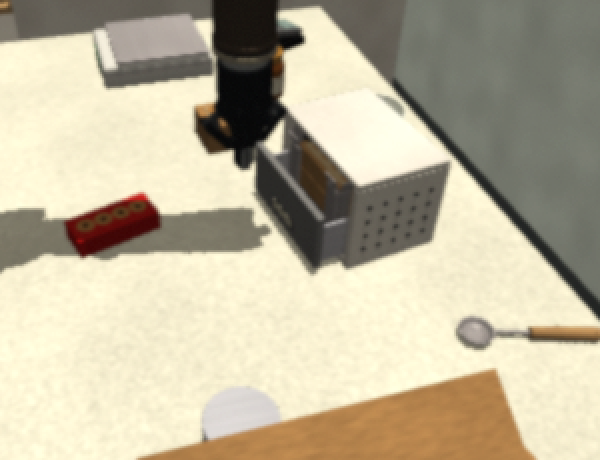

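The picture shows the drawer panel home at about (290,205), and the packs under the roof at (315,170). The stop was felt at 13 N and the face stayed put after the arm withdrew, so the arm is clear.

```bash
python3 -c "
from cell import arm
print(arm.hand_in())"
```

```text
the job is handed in; nothing more can be done
None
```

I loaded both packs flat under the catches, pushed the drawer home against its stop and handed the job in at about 21 s; the hand-in returned no verdict.

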